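# Tighten the bonding clamp's drilled collar with the turning bar

## Task

Tighten the board-bonding clamp on the repair bench: take the red-handled steel turning bar out of the tool block, stand it in one of the holes of the blue collar, and push the collar round clockwise (seen from above); where the claws of the clamp stop the bar, move it back to another hole and go on until the yellow line on the collar points at the white post on the clamp's base. Turn the collar with the bar alone, never touching the clamp with the gripper, and leave the bar standing upright in a hole of the collar.

Things in the scene. Friction and masses are not known exactly. Their poses are not given: they have to be found in the camera images.
- press: The bonding clamp, fixed: dark steel base 200 (x) by 236 (y) by 20 mm, green board and aluminium plate on it, spindle 29 mm thick up to 116 mm, blue collar 150 mm across. Origin: on the collar's axis at bench height; z up; -x faces the robot within 20 degrees. A white post 14 mm square, 66 mm high, stands at -x, 89 mm from the axis.
- left_claw (a point): Point on top of one of two fixed aluminium claws that reach over the collar along the clamp's +y and -y, each 48 mm wide, from 111 to 40 mm from the axis, underside 86, top 104 mm over the bench (screw head 107). They cover the holes below and stop the bar: in a hole it travels only 59 degrees either side of -x. This point: on +y, 60 mm from the axis, 104 mm up.
- collar_top (a point): Centre of the blue collar's top face, on its axis, 79 mm over the bench at joint value 0, sinking 1.6 mm per rad; its x axis points along the yellow line. In the top are 8 round blind holes, 16 mm wide, 28 mm deep, each with a white dot outside it, centres 58 mm from the axis, 45 degrees apart, the yellow line midway between two of them.
- collar (a joint): Turn of the collar in rad, growing clockwise from above. At value q the yellow line lies at angle -q from the clamp's +x (counter-clockwise positive), the holes at -q + 22.5 + 45 k degrees. It starts at 0.24 to 0.76; at 3.14 the line points at the white post; end stop at 3.26. Friction 0.12 N m (2 N at a hole); it stays where it is left.
- bar_grip (a point): Turning bar, loose, about 0.14 kg, 125 mm long: steel, 12 mm thick, foot tapered over 7 mm to 6 mm; red sleeve at the top, 18 mm thick, 52 mm long. Point to grip: on the axis in the sleeve, 95 mm above the foot; z up the bar. It starts upright, this point 105 mm over the bench, in a hole 50 mm deep of the black tool block.
- rack: Black tool block, fixed, 70 (x) by 190 (y) by 60 mm high, origin at the centre of its underside, turned up to 17 degrees. Three holes along its y, 60 mm apart, the middle one at its centre, hold the turning bar and two tools not needed, a blue-handled nut driver and a green-capped black scraper, tops 130 and 128 mm over the bench, in any order.
There are look-alikes about, which are no part of the job. What is shaped like the part that bears bar_grip but purple is not meant.

How it is judged:
At the end, for the whole second after the job is handed in: The collar is at rest with its yellow line within 0.2 rad (11 degrees) of the white post, and the red-handled bar stands released in one of its holes, at least 7 mm deep and within 20 degrees of upright (value of joint collar between 2.9416 and 3.3416 rad and velocity of joint collar between -0.05 and 0.05 rad/s and angle between bar_grip's own z axis and vertical below 0.35 rad and z of bar_grip in the frame of press between 0.125 and 0.162 m and horizontal distance between bar_grip and press between 0.03 and 0.086 m); the robot touches nothing.
It fails at once if the gripper or arm touches the clamp or its collar (over 2 N) (contact force between any of the fingers, the arm and press above 2 N).
It also fails if it takes over 58 s, if anything falls off the work surface, if the arm or the gripper's body presses on something with over 40 N, if the wrist force passes 120 N, or if a joint passes its speed limit or range.

## Robot

A 6-joint arm with a two-finger parallel gripper is mounted at the origin on the work surface. World frame = base frame: x ahead of the robot, y to its left, z up, the work surface at z = 0. Lengths are in m, angles in rad, forces in N, time in s.
With the tool pointing down it reaches from about 0.35 to 0.725 m from the base axis. Payload 6 kg.
Tool frame: the origin (TCP) lies midway between the tips of the shut fingers; the grasp point (between the pads) lies 19 mm behind it; z points along the fingers, y is the line along which they close (so a half turn about z gives the same grasp; the last joint's range is limited). The gripper opens to 85 mm and grips with 20 to 120 N. Pads are 22 mm wide; open, the fingers measure 114 mm over their backs; the gripper's body (76 mm by 85 mm) begins 54 mm behind the grasp point. The pads swing forward as they close: fully open they stand 13 mm farther back than shut.
Start: joints at [-0.912, 0.04, 0.085, 0, -1.615, -0.334], TCP at [0.191, -0.569, 0.231] pointing down, gripper open.
Joint ranges: [-2.56, 2.56], [-1.29, 2.01], [-1.08, 1.49], [-3.29, 1.98], [-2.81, -0.18], [-2.99, 2.99]. Speed limits (rad/s): [2.57, 2.57, 3.01, 3.14, 3.14, 3.14].

## Interface

Orientations are given as a unit quaternion [w, x, y, z].
In Python, from plant import env gives the robot as it stands. The module is installed in compiled form; this text tells all that it offers.
- The arm moves only by the shell command python3 -m pendant 'ROWS' [FORCE]. ROWS is JSON, a list of rows, each a list of 3 entries, a list of its own where there are three numbers: the finger opening in m, from 0 to 0.0854, then the shift along the tool's x, y, z in m, then the turn, a rotation vector about the tool's x, y, z in rad. A call has 1 to 20 rows; each row shifts and turns the commanded pose from where the row before left it, along the tool's axes as they then stand; what a row does not reach is not made up. A row lasts 1/8 s, in which the tool goes at most 62.5 mm and 10.7 degrees, less where a joint would pass 70% of its speed; a pose out of reach is approached as far as the arm can. A call is refused whole if a number of a shift passes 0.0625 or a number of a turn 0.188, either way. A call with a gripper value outside its range is refused whole. The fingers move at their own pace and stop on an object; FORCE is the grip in N (left out, the last holds). Time passes only in rows, so rows that do not move let the fingers close. It gives the time, the measured TCP pose, the force, the opening and the grip force at its end, in the units of the state.
- env.read_state(): the state, without advancing time (a new reading comes with each control period).
- env.grab_frame(name): name is "scene" or "side" or "wrist"; returns (picture, depth): 384x512x3 uint8, red, green, blue; 384x512 float32, m along the optical axis (not along the pixel's ray), 0 where there is no reading.
- env.calibration(name): a dict with "mtx" (3x3 intrinsics, pixels), "rvec" (rotation vector, rad) and "tvec" (3), from world to camera coordinates, as OpenCV has them. Camera axes: x right, y down, z forward; pixel columns grow to the right and rows downward; lengths in m; the calibration is good to about 2 mm. A picture is of the moment at which its call begins: read the wrist's pose just before it. calibration takes no time and is no camera call; for the wrist camera it gives the pose at the moment of the call.
- env.hand_in(): hands the job in; it is judged then, once.
The state is a dict: "time": time; "q": joint angles; "dq": joint speeds; "tau": joint torques, N m; "ee_pos": TCP position; "ee_rot": TCP orientation; "contact_force": force on the tool from outside, world axes, zero at the start; "ft_torque": the same for the moment, N m; "finger_gap": opening from 0.0 (shut) to 1.0 (fully open); "grip_force": force on a finger pad.
Only numpy, scipy, OpenCV 4.12 (cv2) and the standard library are available. Lean on these libraries where they do the work, as an engineer would, in place of code of your own. Each camera call takes 0.05 s, during which the arm holds its last target. There are 200 camera calls.

## Working session

There is one attempt and no reset: what is moved stays moved. The work goes in short steps, Python scripts to look and compute and a shell command to move; the robot and the scene stay as the last step left them, time stands still between calls to the robot, and variables do not carry over. Pictures are saved under pics/ and viewed, at most 10 in all, crops included, and the job is handed in when it is done.

```bash
mkdir -p pics
cat > h.py <<'E'
import numpy as np, cv2
from plant import env
from scipy.spatial.transform import Rotation as R
def grab(n):
    c=env.calibration(n); p,d=env.grab_frame(n); return p,d,c
def world(u,v,d,c):
    K=np.array(c['mtx']);Rm=cv2.Rodrigues(np.array(c['rvec'],float))[0];t=np.array(c['tvec']).ravel()
    u=np.asarray(u,float);v=np.asarray(v,float);d=np.asarray(d,float)
    P=np.stack([(u-K[0,2])/K[0,0]*d,(v-K[1,2])/K[1,1]*d,d],-1)
    return (P-t)@Rm
def proj(P,c):
    return cv2.projectPoints(np.array(P,float).reshape(-1,1,3),np.array(c['rvec'],float),np.array(c['tvec'],float),np.array(c['mtx']),None)[0].reshape(-1,2)
def cloud(p,d,c):
    v,u=np.mgrid[:384,:512]; return world(u,v,d,c)
E
python3 - <<'E'
from h import *
ims=[]
for n in ["scene","side"]:
    p,d,c=grab(n); np.savez(f"pics/{n}0.npz",p=p,d=d,**{k:np.array(c[k]) for k in c}); ims.append(p)
cv2.imwrite("pics/a.png",cv2.resize(np.vstack(ims),None,fx=.78,fy=.78)[...,::-1])
for n,p in zip("sd",ims): cv2.imwrite(f"pics/{n}.png",p[...,::-1])
print(env.read_state())
E
```

```text
{'time': 0.1, 'q': array([-9.12297037e-01,  4.07560122e-02,  8.39109935e-02, -4.14362021e-04,
       -1.61545711e+00, -3.33666042e-01]), 'dq': array([-0.00029516, -0.00028958,  0.00371894,  0.00020872, -0.00234765,
       -0.00042092]), 'tau': array([-6.78963581e-03, -3.69352949e+01,  3.48278260e+01,  6.95180699e+00,
       -4.67157210e-03, -1.18533569e-05]), 'ee_pos': array([ 0.19145712, -0.56833577,  0.23037527]), 'ee_rot': array([-1.76337877e-04, -1.61712421e-01,  9.86837617e-01,  7.60660646e-04]), 'contact_force': array([-0.60661463, -0.19023515,  0.38317139]), 'ft_torque': array([-0.02021422, -0.03485729,  0.0045975 ]), 'grip_force': 0.0, 'finger_gap': 1.0008826298975857}
```

View pics/s.png

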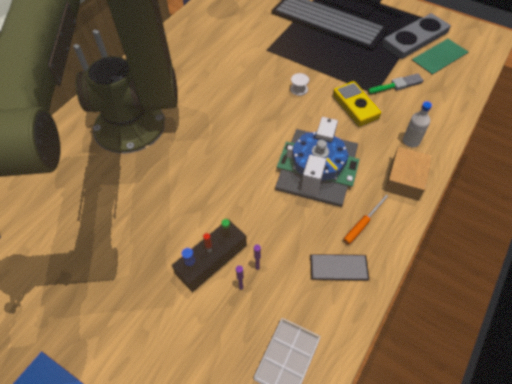

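View pics/d.png

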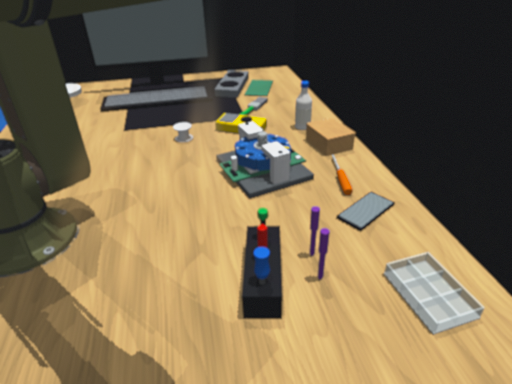

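The scene view shows the tool block with three handles: blue (188,256), red (208,239), green (226,223). Two purple bars stand beside it at (240,275) and (257,255). In the side view red is at (263,235) and purple at (314,215) and (323,240). Only the middle red one fits the description; the purple ones are look-alikes. Next I measure positions and make one enlarged crop.

```bash
cat > m.py <<'E'
from h import *
out=[]
for n in ["scene","side"]:
    z=np.load(f"pics/{n}0.npz"); p,d=z['p'],z['d']; c=z
    X=cloud(p,d,c); hsv=cv2.cvtColor(p,cv2.COLOR_RGB2HSV); H,S,V=[hsv[...,i].astype(int) for i in range(3)]
    u0,v0=((208,239) if n=="scene" else (263,235))
    win=np.zeros(H.shape,bool); win[v0-25:v0+25,u0-20:u0+20]=1
    m=win&((H<8)|(H>172))&(S>150)&(V>60)&(d>0)
    print(n,"red",m.sum(),np.percentile(X[m],[5,50,95],axis=0).round(3).tolist())
    m=(H>100)&(H<125)&(S>130)&(V>60)&(d>0)&(X[...,2]>.065)&(X[...,2]<.09)
    Q=X[m]; ctr=np.median(Q,axis=0); Q=Q[np.hypot(*(Q-ctr)[:,:2].T)<.09]
    (cx,cy),r=cv2.minEnclosingCircle(Q[:,:2].astype(np.float32)); print("collar",cx,cy,r,np.median(Q,axis=0))
    # rack: dark top
    m=(V<70)&(d>0)&(abs(X[...,2]-.06)<.005)
    if n=="scene": m&=(np.mgrid[:384,:512][0]>210)
    else: m&=(np.mgrid[:384,:512][0]>210)
    Q=X[m]; print("rack",len(Q),cv2.minAreaRect(Q[:,:2].astype(np.float32)))
    x,y=proj([[*(np.median(X[win&((H<8)|(H>172))&(S>150)],axis=0))]],c)[0]
    out.append(cv2.resize(p[max(0,v0-50):v0+50,u0-65:u0+65],None,fx=5,fy=5,interpolation=3)[:300] if 0 else cv2.resize(p[v0-50:v0+50,u0-65:u0+65],(390,300),interpolation=cv2.INTER_CUBIC))
cv2.imwrite("pics/crop.png",np.hstack(out)[...,::-1])
E
python3 m.py
```

```text
scene red 71 [[0.499, -0.255, 0.094], [0.508, -0.249, 0.13], [0.512, -0.24, 0.137]]
collar 0.5990123748779297 0.1683616042137146 0.07715863734483719 [0.57408883 0.17987873 0.07891487]
rack 1348 ((0.5061405301094055, -0.2502595782279968), (0.18361596763134003, 0.06624925881624222), 76.10945892333984)
side red 203 [[0.495, -0.255, 0.095], [0.502, -0.253, 0.118], [0.511, -0.24, 0.133]]
collar 0.5788707137107849 0.15861022472381592 0.06998999416828156 [0.56071246 0.14246735 0.07552309]
rack 1987 ((0.26714199781417847, -0.16178201138973236), (0.19065919518470764, 0.5904882550239563), 69.56999206542969)
```

View pics/crop.png

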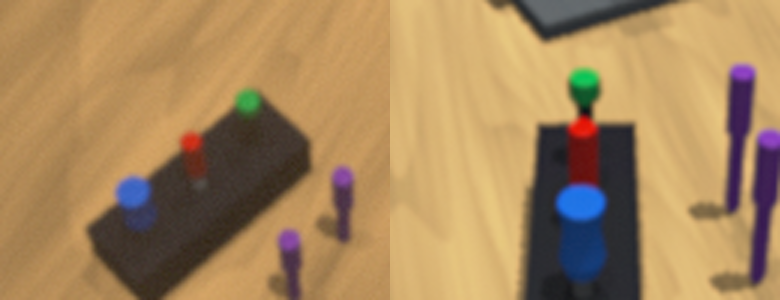

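The crop confirms it: the red handle is in the middle hole, and the two purple bars stand free on the bench. Now I'll write a helper that works out the tool-frame offset to a target.

```bash
cat >> h.py <<'E'
def off(P,yaw=None):
    s=env.read_state(); q=np.array(s['ee_rot']); r=R.from_quat(q[[1,2,3,0]])
    y=r.apply([0,1,0]); a=np.degrees(np.arctan2(y[1],y[0])); t=0
    if yaw is not None: t=-np.radians((yaw-a+90)%180-90)
    r2=r*R.from_rotvec([0,0,t])
    D=np.array(P)-s['ee_pos']
    print("t",round(s['time'],2),"pos",np.round(s['ee_pos'],4),"yangle",round(a,1),"tilt",np.round(r.apply([0,0,1])[:2],4),"turn",round(t,3),"| shift now",np.round(r.inv().apply(D),4),"shift after turn",np.round(r2.inv().apply(D),4),"F",np.round(s['contact_force'],1),'gap',round(s['finger_gap'],3),'q6',round(s['q'][5],2))
E
python3 -c "
from h import *
off([.45,-.25,.25],166)"
```

```text
t 0.1 pos [ 0.1915 -0.5683  0.2304] yangle 108.6 tilt [-0.0006  0.0014] turn -1.002 | shift now [-0.3466  0.2192 -0.0193] shift after turn [-0.3715 -0.1738 -0.0193] F [-0.6 -0.2  0.4] gap 1.001 q6 -0.33
```

```bash
python3 -m pendant '[[0.0854,[0,0,0],[0,0,-0.167]],[0.0854,[0,0,0],[0,0,-0.167]],[0.0854,[0,0,0],[0,0,-0.167]],[0.0854,[0,0,0],[0,0,-0.167]],[0.0854,[0,0,0],[0,0,-0.167]],[0.0854,[0,0,0],[0,0,-0.167]],[0.0854,[-0.046,-0.022,-0.0025],[0,0,0]],[0.0854,[-0.046,-0.022,-0.0025],[0,0,0]],[0.0854,[-0.046,-0.022,-0.0025],[0,0,0]],[0.0854,[-0.046,-0.022,-0.0025],[0,0,0]],[0.0854,[-0.046,-0.022,-0.0025],[0,0,0]],[0.0854,[-0.046,-0.022,-0.0025],[0,0,0]],[0.0854,[-0.046,-0.022,-0.0025],[0,0,0]],[0.0854,[-0.046,-0.022,-0.0025],[0,0,0]],[0.0854,[0,0,0],[0,0,0]]]'
python3 - <<'E'
from h import *
off([.505,-.25,.09])
p,d,c=grab("wrist"); np.savez("pics/w1.npz",p=p,d=d,**{k:np.array(c[k]) for k in c})
cv2.imwrite("pics/w1.png",p[...,::-1])
X=cloud(p,d,c); hsv=cv2.cvtColor(p,cv2.COLOR_RGB2HSV); H,S,V=[hsv[...,i].astype(int) for i in range(3)]
m=((H<8)|(H>172))&(S>150)&(V>60)&(d>0)
Q=X[m]; print(m.sum(), np.percentile(Q,[2,50,98],axis=0).round(4).tolist())
top=m&(X[...,2]>np.percentile(Q[:,2],98)-.006); print("top",top.sum(),X[top].mean(0),proj([[.505,-.25,.135]],c))
vv,uu=np.nonzero(top); print((uu.min()+uu.max())/2,(vv.min()+vv.max())/2)
E
```

```text
time: 1.98
ee_pos: [0.4527, -0.2516, 0.2505]
ee_rot: [-0.0, -0.617, 0.787, 0.001]
contact_force: [-0.6, 0.4, 0.9]
finger_gap: 0.997
grip_force: 0.0
t 1.98 pos [ 0.4527 -0.2516  0.2505] yangle 166.3 tilt [-0.001   0.0009] turn 0 | shift now [-0.0138 -0.0507  0.1605] shift after turn [-0.0138 -0.0507  0.1605] F [-0.6  0.4  0.9] gap 0.997 q6 -0.12
684 [[0.4947, -0.2572, 0.0599], [0.5011, -0.2516, 0.1329], [0.5318, -0.2174, 0.1359]]
top 373 [ 0.50277356 -0.24928714  0.13523274] [[195.13806622 197.20302069]]
140.0 282.0
```

View pics/w1.png

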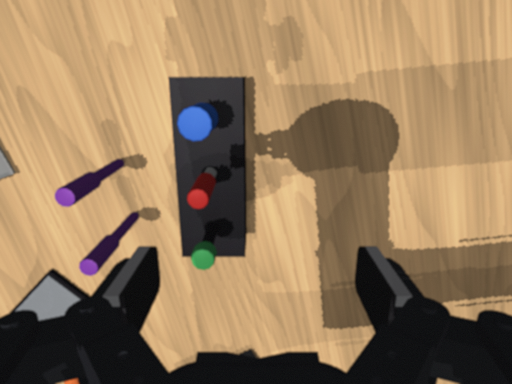

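The wrist view shows red top at (198,197), blue at (196,123), green at (204,257), and purple bars well to the left. The fingers close across the block, so the neighbouring tools are clear.

Run:
```python
from h import *
z=np.load("pics/w1.npz"); p,d=z['p'],z['d']; X=cloud(p,d,z); hsv=cv2.cvtColor(p,cv2.COLOR_RGB2HSV); H,S,V=[hsv[...,i].astype(int) for i in range(3)]
m=((H<8)|(H>172))&(S>150)&(d>0)&(X[...,2]>.13)&(X[...,2]<.145)
m[:,:170]=0;m[:,230:]=0;m[:160]=0;m[230:]=0
print(m.sum(),X[m].mean(0),np.median(X[m],axis=0),[X[m].min(0),X[m].max(0)])
(cx,cy),r=cv2.minEnclosingCircle(X[m][:,:2].astype(np.float32)); print(cx,cy,r)
off([cx,cy,.089])
```

```text
370 [ 0.50274271 -0.24921908  0.13427746] [ 0.50268226 -0.24931049  0.134477  ] [array([ 0.4946149 , -0.25721942,  0.13015765]), array([ 0.51169009, -0.24015064,  0.13648103])]
0.5032167434692383 -0.24787947535514832 0.008613670244812965
t 2.02 pos [ 0.4518 -0.2528  0.2507] yangle 166.2 tilt [-0.001   0.0004] turn 0 | shift now [-0.017  -0.0489  0.1617] shift after turn [-0.017  -0.0489  0.1617] F [-0.5 -0.9 -0. ] gap 1.004 q6 -0.12
```

```bash
python3 -m pendant '[[0.0854,[-0.016,-0.049,0],[0,0,0]],[0.0854,[0,0,0.05],[0,0,0]],[0.0854,[0,0,0.05],[0,0,0]],[0.0854,[0,0,0.04],[0,0,0]],[0.0854,[0,0,0.02],[0,0,0]],[0.0854,[0,0,0],[0,0,0]],[0.0,[0,0,0],[0,0,0]],[0.0,[0,0,0],[0,0,0]],[0.0,[0,0,0],[0,0,0]],[0.0,[0,0,0],[0,0,0]],[0.0,[0,0,0],[0,0,0]],[0.0,[0,0,0],[0,0,0]]]' 60
python3 - <<'E'
from h import *
off([.503,-.249,.09])
E
```

```text
time: 3.52
ee_pos: [0.5029, -0.2504, 0.0919]
ee_rot: [0.0, -0.616, 0.788, -0.0]
contact_force: [0.5, -0.1, 4.4]
finger_gap: 0.193
grip_force: 58.4
t 3.52 pos [ 0.5029 -0.2504  0.0919] yangle 166.0 tilt [ 0.0009 -0.0004] turn 0 | shift now [-0.0014  0.0002  0.0019] shift after turn [-0.0014  0.0002  0.0019] F [ 0.5 -0.1  4.4] gap 0.193 q6 -0.14
```

```bash
python3 -m pendant '[[0.0,[0,0,-0.03],[0,0,0]],[0.0,[0,0,-0.04],[0,0,0]],[0.0,[0,0,-0.05],[0,0,0]],[0.0,[0,0,-0.05],[0,0,0]],[0.0,[-0.05,0.005,-0.006],[0,0,0]],[0.0,[-0.05,0.005,-0.006],[0,0,0]],[0.0,[-0.05,0.005,-0.006],[0,0,0]],[0.0,[-0.05,0.005,-0.006],[0,0,0]],[0.0,[-0.05,0.005,-0.006],[0,0,0]],[0.0,[-0.05,0.005,-0.006],[0,0,0]],[0.0,[-0.05,0.005,-0.006],[0,0,0]],[0.0,[-0.05,0.004,-0.005],[0,0,0]],[0.0,[-0.05,0.004,-0.005],[0,0,0]],[0.0,[0,0,0],[0,0,0]],[0.0,[0,0,0],[0,0,0]]]'
python3 - <<'E'
from h import *
off([.59,.165,.16])
p,d,c=grab("wrist"); np.savez("pics/w2.npz",p=p,d=d,**{k:np.array(c[k]) for k in c})
cv2.imwrite("pics/w2.png",p[...,::-1])
p,d,c=grab("scene"); np.savez("pics/scene2.npz",p=p,d=d,**{k:np.array(c[k]) for k in c})
p,d,c=grab("side"); np.savez("pics/side2.npz",p=p,d=d,**{k:np.array(c[k]) for k in c})
E
```

```text
time: 5.4
ee_pos: [0.5694, 0.1967, 0.3122]
ee_rot: [-0.001, -0.616, 0.788, 0.0]
contact_force: [0.5, -0.6, -1.8]
finger_gap: 0.189
grip_force: 59.5
t 5.4 pos [0.5694 0.1967 0.3122] yangle 166.0 tilt [-0.0017 -0.001 ] turn 0 | shift now [ 0.0256 -0.0279  0.1522] shift after turn [ 0.0256 -0.0279  0.1522] F [ 0.5 -0.6 -1.8] gap 0.189 q6 -0.91
```

View pics/w2.png

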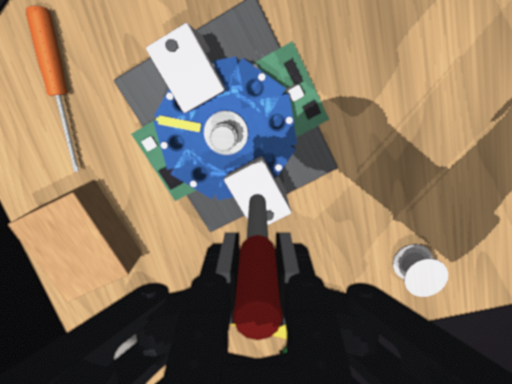

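The wrist view shows the clamp: spindle at (224,132), claws at (185,65) and (255,190), post at (296,93), yellow line toward (165,122). The held bar's foot is near (257,200). Now fit the clamp pose.

```bash
cat > fit.py <<'E'
from h import *
import sys
def fit(z,verbose=True):
    p,d=z['p'],z['d']; X=cloud(p,d,z); hsv=cv2.cvtColor(p,cv2.COLOR_RGB2HSV); H,S,V=[hsv[...,i].astype(int) for i in range(3)]
    near=(np.hypot(X[...,0]-.59,X[...,1]-.165)<.14)&(d>0)
    m=(near&(S<60)&(V>120)&(abs(X[...,2]-.104)<.006)).astype(np.uint8)
    n,l,st,ce=cv2.connectedComponentsWithStats(m)
    C=[]
    for i in range(1,n):
        if st[i,4]>300:
            r=cv2.minAreaRect(X[l==i][:,:2].astype(np.float32)); print("claw",st[i,4],ce[i].round(),np.round(r[0],4),np.round(r[1],4),round(r[2],1),"z",np.median(X[l==i][:,2]).round(4)); C.append(np.array(r[0]))
    b=near&(H>100)&(H<125)&(S>120)&(abs(X[...,2]-.078)<.006)
    zc=np.median(X[b][:,2])
    Q=X[b][:,:2]; hull=cv2.convexHull(Q.astype(np.float32))[:,0]
    print("blue",b.sum(),zc,"enclose",cv2.minEnclosingCircle(Q.astype(np.float32)))
    sp=near&(S<60)&(V>120)&(X[...,2]>.112)&(X[...,2]<.121)&(np.hypot(X[...,0]-.59,X[...,1]-.165)<.05)
    print("spindle",sp.sum(),cv2.minEnclosingCircle(X[sp][:,:2].astype(np.float32)) if sp.sum() else 0,X[sp].mean(0))
    ye=near&(H>18)&(H<34)&(S>110)&(V>120)&(abs(X[...,2]-.079)<.006)
    print("yellow",ye.sum(),X[ye].mean(0),cv2.minAreaRect(X[ye][:,:2].astype(np.float32)))
    wp=near&(S<50)&(V>150)&(X[...,2]>.06)&(X[...,2]<.07)
    n,l,st,ce=cv2.connectedComponentsWithStats(wp.astype(np.uint8))
    for i in range(1,n):
        if st[i,4]>25: print("white z66",st[i,4],ce[i].round(),X[l==i].mean(0).round(4))
    do=near&(S<70)&(V>150)&(abs(X[...,2]-.079)<.005)
    n,l,st,ce=cv2.connectedComponentsWithStats(do.astype(np.uint8))
    for i in range(1,n):
        if st[i,4]>12: print("dot",st[i,4],ce[i].round(),X[l==i].mean(0).round(4))
if __name__=="__main__":
    for n in sys.argv[1:]: print("==",n); fit(np.load(f"pics/{n}.npz"))
E
python3 fit.py w2 scene2 side2
python3 - <<'E'
from h import *
z=np.load("pics/w2.npz");p,d=z['p'],z['d'];X=cloud(p,d,z)
P=np.array([.5694,.1967,.3122])
m=(d>0)&(np.hypot(X[...,0]-P[0],X[...,1]-P[1])<.03)&(X[...,2]>P[2]-.085)&(X[...,2]<P[2]-.015)
for lo in np.arange(-.085,-.015,.012):
    k=m&(X[...,2]-P[2]>lo)&(X[...,2]-P[2]<lo+.012)
    if k.sum(): print(round(lo,3),k.sum(),X[k].mean(0)-P,X[k].min(0)-P,X[k].max(0)-P)
E
```

```text
== w2
claw 3556 [185.  68.] [0.617  0.0947] [0.0479 0.0712] 14.3 z 0.1037
claw 1973 [257. 189.] [0.5794 0.2405] [0.048  0.0708] 14.5 z 0.1038
blue 8838 0.07761756077726496 enclose ((0.5981862545013428, 0.16791003942489624), 0.08044013381004333)
spindle 544 ((0.597838282585144, 0.1674453318119049), 0.014193054288625717) [0.597664   0.16719995 0.11540709]
yellow 284 [0.64544965 0.14574489 0.07906107] ((0.6464351415634155, 0.14522704482078552), (0.00787016935646534, 0.047116298228502274), 64.71060180664062)
white z66 159 [296.  92.] [0.5122 0.1455 0.0654]
dot 46 [261.  76.] [0.5458 0.1199 0.0781]
dot 58 [170.  95.] [0.646  0.1148 0.078 ]
dot 763 [226. 130.] [0.5976 0.1653 0.0804]
dot 44 [289. 120.] [0.5271 0.1716 0.0781]
dot 38 [173. 126.] [0.6537 0.1475 0.0775]
dot 41 [164. 145.] [0.6698 0.1647 0.0784]
dot 41 [278. 167.] [0.5505 0.2212 0.0781]
dot 23 [228. 187.] [0.6128 0.2312 0.0776]
dot 38 [193. 183.] [0.6513 0.2161 0.0782]
== scene2
claw 303 [327. 127.] [0.5796 0.2416] [0.0478 0.0722] 13.8 z 0.105
claw 374 [314. 166.] [0.6168 0.0966] [0.0478 0.0741] 14.3 z 0.1047
blue 730 0.07879935
[... 907 characters left out ...]
 -0.00411548 -0.07493707] [ 0.00592093  0.00040174 -0.07303861]
-0.073 112 [-0.00041942 -0.00225801 -0.06685379] [-0.00522779 -0.00394553 -0.07295363] [ 0.00586935  0.0027945  -0.06107695]
-0.061 128 [-0.00031564 -0.00201976 -0.05495467] [-0.00502448 -0.00380273 -0.0609566 ] [ 0.00669875  0.00380129 -0.04901514]
-0.049 159 [-0.00032432 -0.00180413 -0.04293265] [-0.00496348 -0.00373918 -0.04898883] [ 0.00623457  0.00371907 -0.03702777]
-0.037 183 [-4.25931671e-05 -1.53951642e-03 -3.06735695e-02] [-0.0049454  -0.00353514 -0.03698543] [ 0.00671992  0.00436557 -0.02502283]
-0.025 171 [-0.00015387 -0.00152713 -0.01999787] [-0.00483576 -0.00334811 -0.02495963] [ 0.0063122   0.00325349 -0.01500993]
```

```bash
python3 -m pendant '[[0.0,[0.036,-0.001,0],[0,0,0]],[0.0,[0.036,-0.001,0],[0,0,0]],[0.0,[0,0,0.05],[0,0,0]],[0.0,[0,0,0.05],[0,0,0]],[0.0,[0,0,0.042],[0,0,0]],[0.0,[0,0,0],[0,0,0]],[0.0,[0,0,0],[0,0,0]],[0.0,[0,0,0],[0,0,0]]]'
python3 - <<'E'
from h import *
p,d,c=grab("wrist"); np.savez("pics/w3.npz",p=p,d=d,**{k:np.array(c[k]) for k in c})
s=[env.read_state()['ee_pos']]
off([.5545,.1269,.135])
a=np.radians(222.2); H=np.array([.598,.1676,.0779])+.058*np.array([np.cos(a),np.sin(a),0])
t=np.linspace(0,2*np.pi,40); ring=H+.008*np.c_[np.cos(t),np.sin(t),0*t]
q=proj(ring,c).round().astype(int)
im=cv2.resize(p,None,fx=2,fy=2,interpolation=cv2.INTER_CUBIC)
cv2.polylines(im,[q*2],True,(0,255,0),1)
u,v=q.mean(0).astype(int); print(u,v)
x0=min(max(2*u-300,0),1024-600);y0=min(max(2*v-250,0),768-500)
cv2.imwrite("pics/w3.png",im[y0:y0+500,x0:x0+600,::-1]); print(x0,y0)
E
```

```text
time: 6.55
ee_pos: [0.5552, 0.1266, 0.1742]
ee_rot: [0.002, -0.616, 0.788, -0.001]
contact_force: [0.0, -0.7, -2.2]
finger_gap: 0.195
grip_force: 59.5
t 6.6 pos [0.555  0.1266 0.1737] yangle 166.0 tilt [0.0032 0.0016] turn 0 | shift now [-0.      0.0007  0.0387] shift after turn [-0.      0.0007  0.0387] F [ 0.1  1.3 -1.8] gap 0.192 q6 -0.82
258 190
216 130
```

View pics/w3.png

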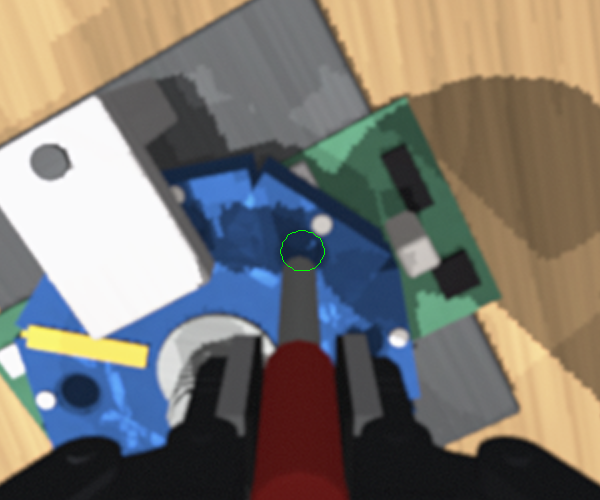

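The crop shows the bar tip (300,262) just in front of the ring (302,250), which lies on the dark hole as predicted, so the bar is lined up.

```bash
python3 -m pendant '[[0.0,[0,0.0005,0.01],[0,0,0]],[0.0,[0,0,0.008],[0,0,0]],[0.0,[0,0,0.007],[0,0,0]],[0.0,[0,0,0.006],[0,0,0]],[0.0,[0,0,0],[0,0,0]]]'; python3 -c "
from h import *
off([.5545,.1269,.135])"
```

```text
time: 7.22
ee_pos: [0.5533, 0.1264, 0.1396]
ee_rot: [-0.001, -0.616, 0.788, 0.0]
contact_force: [-0.6, 0.0, -1.9]
finger_gap: 0.194
grip_force: 59.5
t 7.22 pos [0.5533 0.1264 0.1396] yangle 166.0 tilt [-0.0011 -0.0005] turn 0 | shift now [-0.0008 -0.001   0.0046] shift after turn [-0.0008 -0.001   0.0046] F [-0.6  0.  -1.9] gap 0.194 q6 -0.82
```

```bash
cat > arc.py <<'E'
from h import *
import sys
a0,a1,n=float(sys.argv[1]),float(sys.argv[2]),int(sys.argv[3]); r=float(sys.argv[4]) if len(sys.argv)>4 else .058
a=np.radians(np.linspace(a0,a1,n+1)); D=np.diff(np.c_[np.cos(a),np.sin(a)]*r,axis=0)
y=np.radians(166); ty=np.array([np.cos(y),np.sin(y)]); tx=np.array([ty[1]*-1,ty[0]])
L=np.round(np.cumsum(np.c_[D@tx,D@ty],axis=0),4); print(tx,L[-1]); print(np.round(np.diff(np.r_[[[0,0]],L],axis=0),4).tolist())
E
python3 arc.py 222.2 141 14
```

```text
[-0.2419219  -0.97029573] [-0.0727  0.0203]
[[-0.0035, 0.0047], [-0.004, 0.0043], [-0.0044, 0.0039], [-0.0047, 0.0035], [-0.0051, 0.0029], [-0.0053, 0.0024], [-0.0056, 0.0019], [-0.0057, 0.0013], [-0.0059, 0.0007], [-0.0058, 0.0001], [-0.0059, -0.0005], [-0.0057, -0.001], [-0.0057, -0.0017], [-0.0054, -0.0022]]
```

```bash
python3 -m pendant '[[0.0,[0,0,0.003],[0,0,0]],[0.0,[-0.0035,0.0047,0],[0,0,0]],[0.0,[-0.004,0.0043,0],[0,0,0]],[0.0,[-0.0044,0.0039,0],[0,0,0]],[0.0,[-0.0047,0.0035,0],[0,0,0]],[0.0,[-0.0051,0.0029,0],[0,0,0]],[0.0,[-0.0053,0.0024,0],[0,0,0]],[0.0,[-0.0056,0.0019,0],[0,0,0]],[0.0,[0,0,0],[0,0,0]]]'; python3 -c "
from h import *
off([.5545,.1269,.135])"
```

```text
time: 8.35
ee_pos: [0.5383, 0.1644, 0.1372]
ee_rot: [-0.0, -0.616, 0.788, 0.0]
contact_force: [1.5, -0.1, -1.7]
finger_gap: 0.197
grip_force: 59.7
t 8.35 pos [0.5383 0.1644 0.1372] yangle 166.1 tilt [-0.0008  0.0003] turn 0 | shift now [ 0.0325 -0.0248  0.0021] shift after turn [ 0.0325 -0.0248  0.0021] F [ 1.5 -0.1 -1.7] gap 0.197 q6 -0.9
```

```bash
python3 -m pendant '[[0.0,[-0.0057,0.0013,0],[0,0,0]],[0.0,[-0.0059,0.0007,0],[0,0,0]],[0.0,[-0.0058,0.0001,0],[0,0,0]],[0.0,[-0.0059,-0.0005,0],[0,0,0]],[0.0,[-0.0057,-0.001,0],[0,0,0]],[0.0,[-0.0057,-0.0017,0],[0,0,0]],[0.0,[-0.0054,-0.0022,0],[0,0,0]],[0.0,[0,0,0],[0,0,0]]]'
python3 - <<'E'
from h import *
off([.5545,.1269,.135])
s=env.read_state()['ee_pos'][:2]+[.0005,.0017]-np.array([.598,.1676]); print("bar polar",np.hypot(*s),np.degrees(np.arctan2(s[1],s[0]))%360)
p,d,c=grab("wrist"); np.savez("pics/w4.npz",p=p,d=d,**{k:np.array(c[k]) for k in c})
cv2.imwrite("pics/w4.png",p[...,::-1])
import fit; fit.fit(np.load("pics/w4.npz"))
E
```

```text
time: 9.35
ee_pos: [0.5515, 0.2027, 0.137]
ee_rot: [0.0, -0.616, 0.788, 0.0]
contact_force: [0.1, -1.5, -2.2]
finger_gap: 0.192
grip_force: 59.6
t 9.35 pos [0.5515 0.2027 0.137 ] yangle 166.0 tilt [-0.0004  0.0008] turn 0 | shift now [ 0.0728 -0.0212  0.002 ] shift after turn [ 0.0728 -0.0212  0.002 ] F [ 0.1 -1.5 -2.2] gap 0.192 q6 -0.94
bar polar 0.05886564073330463 141.34222373082883
claw 12385 [77. 62.] [0.6171 0.0951] [0.0482 0.0707] 14.2 z 0.1038
claw 1242 [190. 260.] [0.5894 0.2181] [0.0399 0.0226] 15.1 z 0.1037
blue 26279 0.07546306303779787 enclose ((0.5984786152839661, 0.1676611751317978), 0.0807337686419487)
spindle 1897 ((0.5982145667076111, 0.1679723560810089), 0.014234920963644981) [0.59795201 0.16709332 0.11548661]
yellow 1164 [0.585121   0.11591562 0.07688675] ((0.5855115056037903, 0.11625722050666809), (0.04861261323094368, 0.009647165425121784), 75.97056579589844)
white z66 489 [297. 101.] [0.5126 0.1458 0.0656]
dot 153 [211.  59.] [0.5559 0.1108 0.0762]
dot 25 [ 62. 116.] [0.6512 0.1196 0.0753]
dot 134 [ 57. 127.] [0.6561 0.1253 0.0761]
dot 134 [278. 128.] [0.5279 0.1578 0.0762]
dot 1329 [168. 152.] [0.5955 0.1551 0.0784]
dot 263 [189. 199.] [0.5925 0.1875 0.0783]
dot 36 [143. 210.] [0.6246 0.1879 0.0756]
dot 103 [ 72. 213.] [0.6696 0.1786 0.076 ]
dot 51 [276. 213.] [0.5413 0.2109 0.0762]
dot 91 [138. 265.] [0.6414 0.2255 0.0762]
dot 25 [171. 271.] [0.6214 0.2354 0.0755]
```

View pics/w4.png

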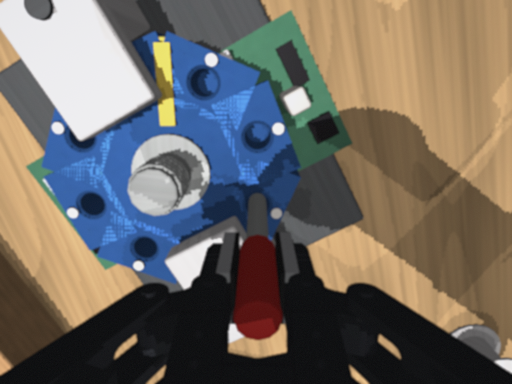

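The collar's yellow line (164,80) now points to 256° world, with 61° to go to the post at (297,101). The next hole, (205,82) in the picture, is at 233° world. Lift and move there.

```bash
python3 -m pendant '[[0.0,[0.0012,0.0008,0],[0,0,0]],[0.0,[0,0,-0.012],[0,0,0]],[0.0,[0,0,-0.02],[0,0,0]],[0.0,[0.026,-0.011,0],[0,0,0]],[0.0,[0.026,-0.011,0],[0,0,0]],[0.0,[0.0248,-0.0098,0],[0,0,0]],[0.0,[0,0,0.003],[0,0,0]],[0.0,[0,0,0],[0,0,0]],[0.0,[0,0,0],[0,0,0]]]'
python3 - <<'E'
from h import *
off([.5627,.1195,.135])
p,d,c=grab("wrist"); np.savez("pics/w5.npz",p=p,d=d,**{k:np.array(c[k]) for k in c})
off([.5627,.1195,.135])
a=np.radians(233.1); H=np.array([.598,.1676,.0757])+.058*np.array([np.cos(a),np.sin(a),0])
t=np.linspace(0,2*np.pi,40); ring=H+.008*np.c_[np.cos(t),np.sin(t),0*t]
q=proj(ring,c).round().astype(int)
P=np.array(env.read_state()['ee_pos'])
im=cv2.resize(p,None,fx=2,fy=2,interpolation=cv2.INTER_CUBIC)
cv2.polylines(im,[q*2],True,(0,255,0),1)
u,v=q.mean(0).astype(int)
x0=min(max(2*u-300,0),1024-600);y0=min(max(2*v-250,0),768-500)
cv2.imwrite("pics/w5.png",im[y0:y0+500,x0:x0+600,::-1])
X=cloud(p,d,c)
m=(d>0)&(np.hypot(X[...,0]-P[0],X[...,1]-P[1])<.015)&(X[...,2]>P[2]-.07)&(X[...,2]<P[2]-.03)
print(m.sum(),X[m].min(0)-P,X[m].max(0)-P,X[m].mean(0)-P)
import fit; fit.fit(np.load("pics/w5.npz"))
E
```

```text
time: 10.52
ee_pos: [0.5628, 0.1195, 0.1668]
ee_rot: [0.0, -0.616, 0.788, 0.0]
contact_force: [-0.2, 0.5, -1.8]
finger_gap: 0.188
grip_force: 59.6
t 10.53 pos [0.5628 0.1195 0.1668] yangle 166.1 tilt [0.0005 0.0004] turn 0 | shift now [0.     0.0001 0.0318] shift after turn [0.     0.0001 0.0318] F [-0.2  0.5 -1.8] gap 0.188 q6 -0.8
t 10.57 pos [0.5627 0.1195 0.1666] yangle 166.1 tilt [0.0002 0.0003] turn 0 | shift now [-0.      0.      0.0316] shift after turn [-0.      0.      0.0316] F [ 0.2  0.5 -1.7] gap 0.193 q6 -0.8
476 [-0.00502999 -0.00400008 -0.06992217] [ 0.00680179  0.00437447 -0.03003163] [-0.00017256 -0.00191898 -0.04825659]
claw 7681 [165. 184.] [0.6171 0.0948] [0.0482 0.071 ] 14.5 z 0.1038
claw 1121 [260. 343.] [0.5887 0.2261] [0.0284 0.0431] 84.3 z 0.1038
blue 7936 0.0754496003270453 enclose ((0.5983926057815552, 0.16645880043506622), 0.08044302463531494)
spindle 0 0 [nan nan nan]
yellow 602 [0.58469906 0.11496993 0.07681524] ((0.5853568911552429, 0.11606662720441818), (0.049514856189489365, 0.008742292411625385), 75.99866485595703)
white z66 257 [329. 203.] [0.5127 0.1456 0.0657]
dot 67 [265. 177.] [0.5554 0.1108 0.0765]
dot 20 [144. 217.] [0.6503 0.1193 0.0755]
dot 82 [140. 226.] [0.656  0.1256 0.076 ]
dot 59 [315. 227.] [0.5279 0.1583 0.0763]
dot 317 [207. 247.] [0.6112 0.1538 0.0783]
dot 36 [242. 239.] [0.5832 0.1529 0.0786]
dot 24 [170. 243.] [0.6385 0.1449 0.0755]fit.py:17: RuntimeWarning: Mean of empty slice.
  print("spindle",sp.sum(),cv2.minEnclosingCircle(X[sp][:,:2].astype(np.float32)) if sp.sum() else 0,X[sp].mean(0))
  ret = um.true_divide(
```

View pics/w5.png

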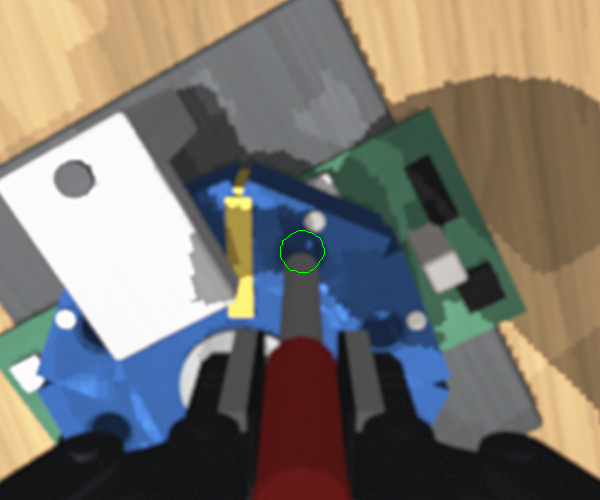

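The tip (302,265) sits right in front of the ring at (302,250), on the dark hole. Lined up; insert the bar.

```bash
python3 -m pendant '[[0.0,[0,0,0.008],[0,0,0]],[0.0,[0,0,0.008],[0,0,0]],[0.0,[0,0,0.008],[0,0,0]],[0.0,[0,0,0.007],[0,0,0]],[0.0,[0,0,0.002],[0,0,0]],[0.0,[0,0,0],[0,0,0]]]'; python3 arc.py 233.1 170 11; python3 -c "
from h import *
off([.5627,.1195,.133])"
```

```text
time: 11.32
ee_pos: [0.5628, 0.1187, 0.1333]
ee_rot: [-0.0, -0.616, 0.788, -0.0]
contact_force: [-0.2, 0.9, -1.1]
finger_gap: 0.191
grip_force: 59.6
[-0.2419219  -0.97029573] [-0.0494  0.0353]
[[-0.0025, 0.0052], [-0.0031, 0.005], [-0.0035, 0.0046], [-0.0039, 0.0042], [-0.0044, 0.0039], [-0.0047, 0.0033], [-0.005, 0.0029], [-0.0053, 0.0024], [-0.0056, 0.0018], [-0.0056, 0.0013], [-0.0058, 0.0007]]
t 11.32 pos [0.5628 0.1187 0.1333] yangle 166.0 tilt [-0.     -0.0001] turn 0 | shift now [-0.0007  0.0003  0.0003] shift after turn [-0.0007  0.0003  0.0003] F [-0.2  0.9 -1.1] gap 0.191 q6 -0.8
```

```bash
python3 -m pendant '[[0.0,[-0.0025,0.0052,0],[0,0,0]],[0.0,[-0.0031,0.005,0],[0,0,0]],[0.0,[-0.0035,0.0046,0],[0,0,0]],[0.0,[-0.0039,0.0042,0],[0,0,0]],[0.0,[-0.0044,0.0039,0],[0,0,0]],[0.0,[-0.0047,0.0033,0],[0,0,0]],[0.0,[-0.005,0.0029,0],[0,0,0]],[0.0,[-0.0053,0.0024,0],[0,0,0]],[0.0,[-0.0056,0.0018,0],[0,0,0]],[0.0,[-0.0056,0.0013,0],[0,0,0]],[0.0,[-0.0058,0.0007,0],[0,0,0]],[0.0,[0,0,0],[0,0,0]],[0.0,[0,0,0],[0,0,0]]]'
cat > chk.py <<'E'
from h import *
import sys
n=sys.argv[1]
p,d,c=grab("wrist"); X=cloud(p,d,c); hsv=cv2.cvtColor(p,cv2.COLOR_RGB2HSV); H,S,V=[hsv[...,i].astype(int) for i in range(3)]
cv2.imwrite(f"pics/{n}.png",p[...,::-1])
A=np.array([.598,.1676]); rel=X[...,:2]-A; r=np.hypot(rel[...,0],rel[...,1]); zc=abs(X[...,2]-.076)<.006
ye=zc&(r<.08)&(H>18)&(H<34)&(S>110)&(V>120)
print("line",ye.sum(),np.degrees(np.arctan2(*np.median(rel[ye],axis=0)[::-1]))%360 if ye.sum() else None)
m=zc&(r>.062)&(r<.077)&(S<70)&(V>150)
k,l,st,ce=cv2.connectedComponentsWithStats(m.astype(np.uint8))
for i in range(1,k):
    if st[i,4]>25: x=rel[l==i].mean(0); print("dot",st[i,4],ce[i].round(),(np.degrees(np.arctan2(x[1],x[0]))%360).round(1))
off([.59,.165,.2])
E
python3 chk.py w6
```

```text
time: 12.95
ee_pos: [0.5402, 0.1758, 0.1332]
ee_rot: [0.0, -0.616, 0.788, 0.001]
contact_force: [1.1, -0.0, -1.1]
finger_gap: 0.194
grip_force: 59.6
line 953 194.19939716677783
dot 64 [147. 102.] 261.1
dot 140 [235. 130.] 216.9
dot 32 [ 61. 175.] 323.5
dot 63 [278. 205.] 171.6
dot 106 [ 58. 227.] 352.5
dot 88 [108. 290.] 36.9
t 13.0 pos [0.5403 0.1756 0.1333] yangle 166.0 tilt [-0.0003  0.0009] turn 0 | shift now [-0.0017 -0.0508 -0.0668] shift after turn [-0.0017 -0.0508 -0.0668] F [-0.1  0.1 -1.5] gap 0.194 q6 -0.91
```

The line is at 194.2° and the post at 194.5°. Lower the bar slightly, release it and retreat upward.

```bash
python3 -m pendant '[[0.0,[0,0,0.003],[0,0,0]],[0.0,[0,0,0],[0,0,0]],[0.05,[0,0,0],[0,0,0]],[0.05,[0,0,0],[0,0,0]],[0.05,[0,0,0],[0,0,0]],[0.05,[0,0,0],[0,0,0]],[0.05,[0,0,-0.02],[0,0,0]],[0.05,[0,0,-0.03],[0,0,0]],[0.05,[0,0,-0.04],[0,0,0]],[0.05,[0,0,-0.04],[0,0,0]],[0.05,[-0.03,0,-0.02],[0,0,0]],[0.05,[-0.03,0,-0.02],[0,0,0]],[0.05,[0,0,0],[0,0,0]],[0.05,[0,0,0],[0,0,0]],[0.05,[0,0,0],[0,0,0]]]'
python3 chk.py w7
python3 - <<'E'
from h import *
for n in ["scene","wrist"]:
    p,d,c=grab(n); X=cloud(p,d,c); hsv=cv2.cvtColor(p,cv2.COLOR_RGB2HSV); H,S,V=[hsv[...,i].astype(int) for i in range(3)]
    m=((H<8)|(H>172))&(S>150)&(V>60)&(X[...,2]>.1)&(X[...,2]<.19)&(np.hypot(X[...,0]-.55,X[...,1]-.17)<.06)&(d>0)
    if m.sum():
        t=m&(X[...,2]>np.percentile(X[m][:,2],95)-.004); print(n,m.sum(),np.percentile(X[m],[3,97],axis=0).round(4).tolist(),"top",X[t].mean(0).round(4))
E
```

```text
time: 14.88
ee_pos: [0.5547, 0.2327, 0.3003]
ee_rot: [-0.0, -0.616, 0.788, 0.0]
contact_force: [0.3, -0.2, -0.8]
finger_gap: 0.586
grip_force: 0.0
line 337 193.96374512465232
dot 56 [244.  48.] 216.9
dot 44 [137. 111.] 352.4
dot 40 [165. 155.] 37.1
t 14.93 pos [0.5548 0.2327 0.3003] yangle 166.0 tilt [-0.0002 -0.0001] turn 0 | shift now [ 0.0571 -0.0506  0.1003] shift after turn [ 0.0571 -0.0506  0.1003] F [ 0.  -0.  -0.2] gap 0.584 q6 -0.97
scene 57 [[0.5388, 0.1727, 0.13], [0.5507, 0.1872, 0.1739]] top [0.5444 0.1809 0.1716]
wrist 425 [[0.5356, 0.1724, 0.1444], [0.5501, 0.1885, 0.1719]] top [0.543  0.1813 0.1705]
```

View pics/w7.png

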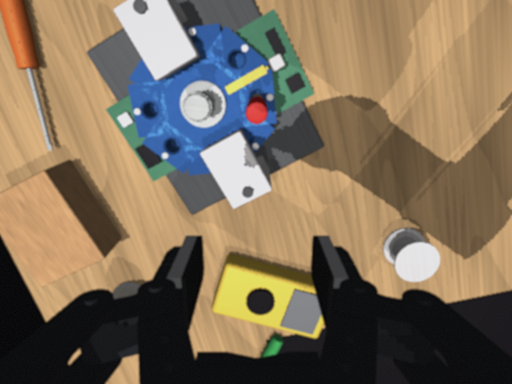

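The final view shows the yellow line (246,80) pointing at the white post (277,62). The red bar (257,110) stands free in a hole, about 3° off upright, and the gripper is clear.

```bash
python3 -c "
from plant import env
print(env.hand_in())"
```

```text
the job is handed in; nothing more can be done
None
```

I handed the job in at about 15 s on the robot's clock. By the camera, the collar's yellow line points within 1° of the white post, and the red bar stands released in a collar hole, about 3° off upright; `hand_in()` returned no verdict.

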